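# Fasten the shaker's hatch and switch it on

## Robot

A 7-joint arm with a two-finger parallel gripper is mounted at the origin on the work surface. World frame = base frame: x ahead of the robot, y to its left, z up, the work surface at z = 0. Lengths are in m, angles in rad, forces in N, time in s.
With the tool pointing down it reaches from about 0.425 to 0.925 m from the base axis. Payload 6.8 kg.
Tool frame: the origin (TCP) lies at the very end of the fingers, on their centre line; the grasp point (between the pads) lies bot.grip_point_offset behind it (bot.grip_point_offset is the distance from the TCP to the grasp point, in m); z points along the fingers, y is the line along which they close (so a half turn about z gives the same grasp; the last joint's range is limited). The gripper opens to 85 mm and grips with 20 to 120 N. Pads are 22 mm wide; open, the fingers measure 114 mm over their backs; the gripper's body (76 mm by 85 mm) begins 54 mm behind the grasp point. The pads swing forward as they close: fully open they stand 13 mm farther back than shut.
Start: joints at [1.055, 0.477, 0.022, 1.555, -0.011, 1.109, -0.083], TCP at [0.268, -0.62, 0.231] pointing down, gripper open.
Joint ranges: [-2.96, 2.96], [-0.34, 2.1], [-1.41, 1.46], [0.24, 2.44], [-1.37, 4.51], [0.17, 1.92], [-2.96, 2.96]. Speed limits (rad/s): [2.39, 2.39, 3.14, 3.14, 3.14, 3.14, 3.14].

## Interface

Orientations are given as a unit quaternion [w, x, y, z].
In Python, from station import bot, imaging gives the robot as it stands. The module is installed in compiled form; this text tells all that it offers.
- The arm moves only by the tool carry_out, never from a script. Its argument "targets" is one flat list of numbers, 5 for each row, row after row: the closure in counts, from 0 (fully open) to 255 (shut), then the shift along the world's x, y, z in mm, then the turn about the world's z in degrees. A call has 1 to 20 rows; each row shifts and turns the commanded pose from where the row before left it; what a row does not reach is not made up. A row lasts 1/10 s, in which the tool goes at most 50 mm and 8.59 degrees, less where a joint would pass 70% of its speed; a pose out of reach is approached as far as the arm can. A call is refused whole if a number of a shift passes 50 or a number of a turn 8.59, either way. A call with a gripper value outside its range is refused whole. The fingers move at their own pace and stop on an object; "newtons" is the grip in N (left out, the last holds). Time passes only in rows, so rows that do not move let the fingers close. It gives the time, the measured TCP pose, the force, the opening and the grip force at its end, in the units of the state.
- bot.get_obs(): the state, without advancing time (a new reading comes with each control period).
- imaging.read_camera(name): name is "scene" or "top"; returns a dict with "frame" (480x640x3 uint8, red, green, blue), "fov_y" (degrees; the focal length in pixels is half the picture's height over the tangent of half this angle, whatever the lens; pixels are square), "cx", "cy" (the principal point, pixels), "pose" (4x4, takes a point from camera to world coordinates). Camera axes: x right, y up, looking along -z (the intrinsics and any distortion apply to the point x, -y, -z); pixel columns grow to the right and rows downward; lengths in m; the calibration is good to about 2 mm. A picture is of the moment at which its call begins. There is no depth.
- bot.hand_in(): hands the job in; it is judged then, once.
The state is a dict: "t": time; "q": joint angles; "joint_vel": joint speeds; "joint_torque": joint torques, N m; "eef_pos": TCP position; "tool_rot": TCP orientation; "contact_force": force on the tool from outside, world axes, zero at the start; "torque": the same for the moment, N m; "gripper_width": opening from 0.0 (shut) to 1.0 (fully open); "grasp_force": force on a finger pad.
Only numpy, scipy, OpenCV 4.12 (cv2) and the standard library are available. Lean on these libraries where they do the work, as an engineer would, in place of code of your own. Each camera call takes 0.05 s, during which the arm holds its last target. There are 200 camera calls.

## Task

Before the painted mould can be shaken free of bubbles, fasten the hatch on the shaking table's sloping front: turn the orange wing until it lines up with the slot below it, push it in, and give it a quarter turn clockwise to its stop so that it stays in. Then lift the red guard on the switch box fully back, flip the toggle to the green-dot side, and lower the guard shut again. Leave the mould, jars, cup, spatula and brushes where they are.

Things in the scene. Friction and masses are not known exactly. Their poses are not given: they have to be found in the camera images.
- shaker: The shaking table, a fixed grey housing 280 x 260 x 104 mm (own x, y, z), origin at the centre of its underside. Its low -x side is a blue hatch sloping 30 degrees from level, on which a raised round aluminium boss (68 mm across, 14 mm high) carries the slot and the stud.
- slot (a point): Centre of the black slot, on the boss's face (14 mm above the hatch). z points straight out of the hatch, 30 degrees from vertical, leaning to the shaker's -x; x runs up the slope along the slot; y across. The slot is 40 mm long (x) and 12 mm wide; beyond each end a red mark on the boss and a white one on the hatch continue its line.
- wing (a point): Centre of the stud's orange wing, a bar 36 mm long (own x), 14 mm thick (own y), 26 mm high (own z = slot's z, the turning axis). 31 mm above the boss's face when out, 19 mm when locked. Below it: a black flange 28 mm across, its top 13 mm below this point, 3 mm thick; then a steel cross-bar 36 x 8 x 5 mm parallel to the wing.
- stud (a joint): Angle of the wing about the slot's z axis (rad), growing clockwise as seen looking onto the hatch: 0 in line with the slot, 1.57 a quarter turn, at the stop (other stop -0.35). Starts at 0.4 to 1.15. Light friction, 0.025 N m. The cross-bar enters the slot only within about 5 degrees of 0; otherwise it stands on the boss.
- stud_push (a joint): Travel of the stud into the slot, along the slot's -z (m): 0 sprung out, 0.002 cross-bar meets the boss's face, 0.014 end stop. A spring pushes it out, 2 N at 0, 7 N at the end. It can be turned under the boss's face only beyond 0.012; let go when turned it is held there, at about 0.012.
- guard_pin (a point): Centre of the red grip pin on the front of the switch guard: a cylinder 12 mm in diameter, 24 mm long along y, on a tongue 12 mm wide, 18 mm ahead of the guard's front edge. Shut, it is 33 mm above the box's top. Its axes turn with the guard; shut, they are the box's.
- guard_hinge (a point): Middle of the guard's hinge line on the top face (60 mm above the table) of the fixed dark switch box with yellow top, 110 x 100 x 60 mm. Box axes: x from the pin side to the hinge side, y along the hinge line, z up. The shut pin is 75 mm in -x and 33 mm in z from here. The guard is a clear red hood 57 (x) x 60 x 33 mm.
- guard (a joint): Opening angle of the guard (rad): 0 shut, 1.57 standing straight up, 1.9 fully back. Stiff hinge: it stays where it is left.
- switch_tip (a point): Tip of the steel toggle under the guard, a rod 9 mm thick and 22 mm long, pivoted in the box's top face 30 mm in -x from the hinge line, mid-width. It swings along the box's y: leans 24 degrees to +y when off, to -y (green dot) when on, and stays where it is left; about 1 N moves it.
- switch (a joint): Toggle angle (rad): 0 off, 0.84 on, at its stop.
- mould_mid (a point): Centre of the clear three-cell mould tray (120 x 235 x 32 mm), painted blue and black, loose on the shaking table's plate. Leave it.
- jar_blue_mid (a point): Centre of a loose blue paint jar, 54 mm across and 65 mm high. Leave it.
- jar_black_mid (a point): Centre of a loose black paint jar, 54 mm across and 65 mm high. Leave it.
- cup_mid (a point): Centre of a loose white cup, 72 mm across and 80 mm high. Leave it.
- spatula_grip (a point): Handle of a loose black spatula, 240 mm long, lying on the table. Leave it.
- toothbrush_mid (a point): Centre of a loose toothbrush, 180 mm long, lying on the table. Leave it.
- detailbrush_mid (a point): Centre of a loose thin blue paint brush, 200 mm long, lying on the table. Leave it.

How it is judged:
By the outcome, as a careful person would: the job done as asked, in the order asked, and still so for the second after the job is handed in, with the robot touching nothing.
It also fails if it takes over 72 s, if anything falls off the work surface, if the arm or the gripper's body presses on something with over 40 N, if the wrist force passes 120 N, or if a joint passes its speed limit or range.

## Working session

There is one attempt and no reset: what is moved stays moved. The work goes in short steps, Python scripts to look and compute and a tool call to move; the robot and the scene stay as the last step left them, time stands still between calls to the robot, and variables do not carry over. Pictures are saved under pics/ and viewed, at most 10 in all, crops included, and the job is handed in when it is done.

Besides the shell and the picture viewer there is one more tool, called after "Call:" as name(argument=value, ...) on one line, values as JSON. carry_out: Moves the arm, as the interface text tells. Its arguments: {"type":"object","properties":{"targets":{"type":"array","items":{"type":"number"}},"newtons":{"type":"number"}},"required":["targets"]}

```bash
mkdir -p pics; python3 - <<'E'
from station import bot, imaging
import cv2
o=bot.get_obs(); print({k:o[k] for k in('t','eef_pos','tool_rot','contact_force','gripper_width')}, bot.grip_point_offset)
for n in('scene','top'):
    c=imaging.read_camera(n); print(n,c['fov_y'],c['cx'],c['cy'],c['pose'],[k for k in c])
    cv2.imwrite(f'pics/{n}0.png',c['frame'][:,:,::-1])
E
```

```text
{'t': 0.0, 'eef_pos': array([ 0.26748736, -0.61908155,  0.23031662]), 'tool_rot': array([-9.01549556e-04,  9.79280762e-01,  2.02505118e-01, -2.31546738e-04]), 'contact_force': array([-0.2673086 ,  0.63987224, -0.2433221 ]), 'gripper_width': 0.9970194335954382} 0.0187
scene 42.34350797670543 315.844384193386 249.0197733602228 [[ 0.46824625 -0.49917966  0.72908512  1.3952467 ]
 [ 0.88353992  0.25505218 -0.39281751 -0.5093786 ]
 [ 0.01013176  0.82811114  0.56047238  0.78944103]
 [ 0.          0.          0.          1.        ]] ['frame', 'fov_y', 'cx', 'cy', 'pose']
top 47.75728467800407 325.9781197080167 230.21270044350632 [[-4.51948058e-02  9.76102694e-01 -2.12558136e-01  2.84289931e-01]
 [-9.98977789e-01 -4.43512795e-02  8.73739194e-03 -1.64355644e-02]
 [-8.98633470e-04  2.12735741e-01  9.77109358e-01  1.12532923e+00]
 [ 0.00000000e+00  0.00000000e+00  0.00000000e+00  1.00000000e+00]] ['frame', 'fov_y', 'cx', 'cy', 'pose']
```

View pics/scene0.png

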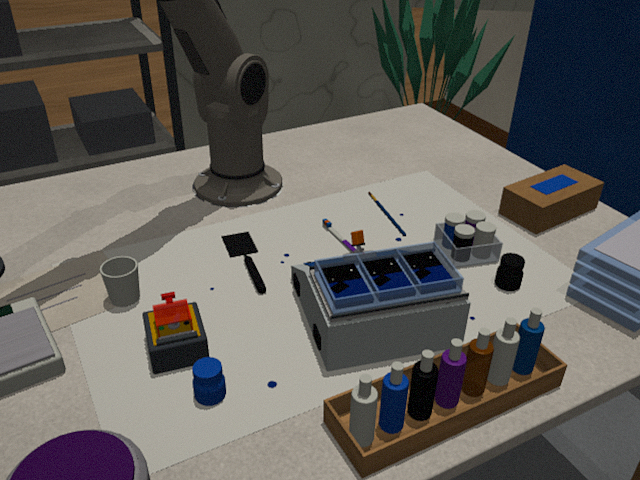

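View pics/top0.png

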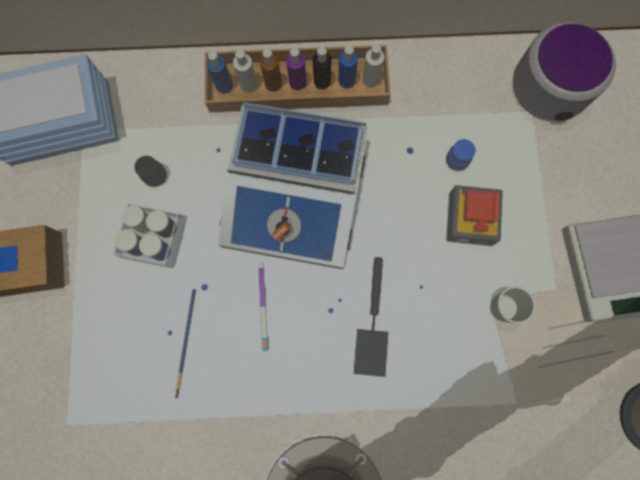

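Scene: the hatch wing is at (357,237) and the switch box at (175,325). Top: the boss is at (284,225), the wing is at about (282,230), and the switch box is at (475,215) with its pin at (482,227). Next I'll zoom in.

```bash
cat > h.py <<'E'
import numpy as np, cv2
from station import bot, imaging
def cam(n,k=1):
    f=[imaging.read_camera(n) for _ in range(k)]; c=f[0]
    c['frame']=np.mean([g['frame'] for g in f],0).astype(np.uint8); return c
def F(c): return 240/np.tan(np.radians(c['fov_y']/2))
def ray(c,u,v):
    f=F(c); d=c['pose'][:3,:3]@np.array([(u-c['cx'])/f,-(v-c['cy'])/f,-1]); return c['pose'][:3,3],d/np.linalg.norm(d)
def onz(c,u,v,z):
    o,d=ray(c,u,v); return o+d*(z-o[2])/d[2]
def onplane(c,u,v,p,n):
    o,d=ray(c,u,v); return o+d*((p-o)@n)/(d@n)
def proj(c,P):
    p=c['pose'][:3,:3].T@(np.asarray(P)-c['pose'][:3,3]); f=F(c); return np.array([c['cx']-f*p[0]/p[2],c['cy']+f*p[1]/p[2]])
def tri(c1,a,c2,b):
    o1,d1=ray(c1,*a);o2,d2=ray(c2,*b)
    s=np.linalg.lstsq(np.c_[d1,-d2],o2-o1,rcond=None)[0]
    return (o1+d1*s[0]+o2+d2*s[1])/2, np.linalg.norm(o1+d1*s[0]-o2-d2*s[1])
def crop(c,x0,y0,w,h,s): return cv2.resize(c['frame'][y0:y0+h,x0:x0+w,::-1],None,fx=s,fy=s,interpolation=cv2.INTER_CUBIC)
E
python3 - <<'E'
from h import *
t=cam('top',4);s=cam('scene',4)
np.savez('c0.npz',t=t['frame'],s=s['frame'])
a=crop(t,210,170,160,100,5); b=np.hstack([crop(t,440,175,80,80,5),crop(s,300,210,80,80,5)])[:,:]
cv2.imwrite('pics/a.png',a); cv2.imwrite('pics/b.png',np.vstack([b[:400], ]))
E
```

```text
(no output)
```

View pics/a.png

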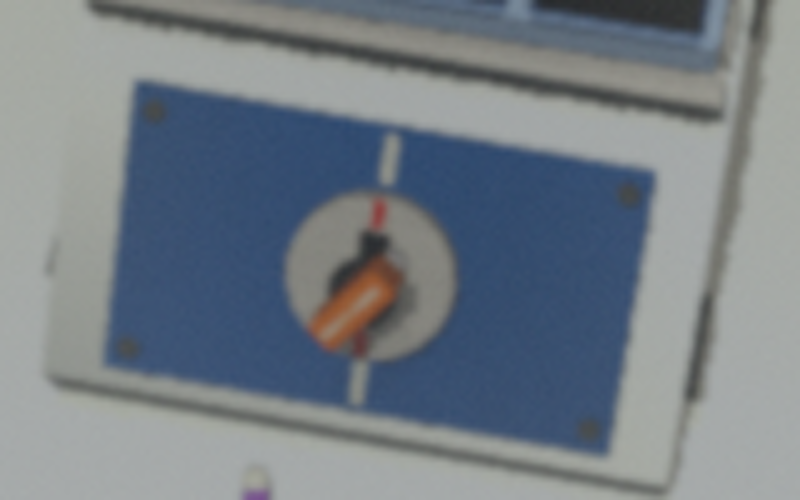

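View pics/b.png

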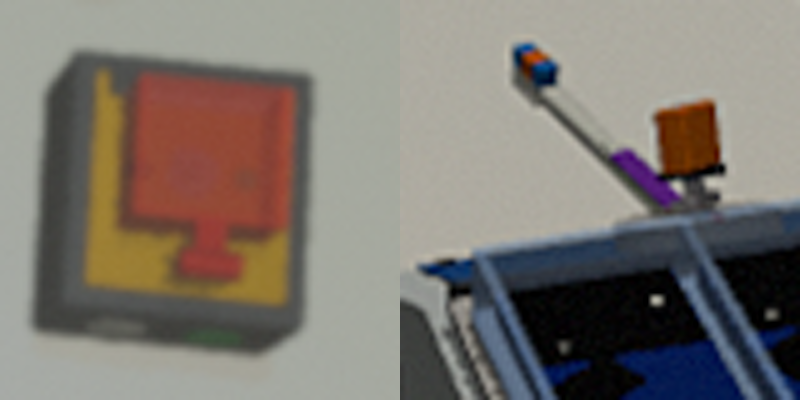

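Top crop: the wing lies about 40° clockwise of the slot line, with red marks at (286,212) and (282,239) in the full image. Box crop: the pin is at (482,227) and the yellow front corners are at (457,232) and (497,236). Scene: the wing centre is at (357.6,237.4).

```bash
cat > m.py <<'E'
from h import *
def blob(fr,lo,hi,box):
    x0,y0,x1,y1=box; m=cv2.inRange(cv2.cvtColor(fr,cv2.COLOR_RGB2HSV),lo,hi); k=np.zeros_like(m);k[y0:y1,x0:x1]=m[y0:y1,x0:x1]
    n,l,st,ce=cv2.connectedComponentsWithStats(k); i=1+np.argmax(st[1:,4]); return ce[i],st[i],(l==i).astype(np.uint8)
E
python3 - <<'E'
from m import *
np.set_printoptions(precision=4,suppress=True)
t=cam('top');s=cam('scene');z=np.load('c0.npz');t['frame']=z['t'];s['frame']=z['s']
a,sa,ma=blob(t['frame'],(5,110,70),(20,255,255),(268,215,300,245))
b,sb,mb=blob(s['frame'],(3,120,50),(20,255,255),(345,225,370,247))
print(a,sa,b,sb); W,e=tri(t,a,s,b); print('wing',W,e)
# white marks / hatch, yaw iteration with plane
mk=lambda x,y:(210+x/5-.4,170+y/5-.4)
yaw=0
for _ in range(5):
    h=np.array([np.cos(yaw),np.sin(yaw),0]); n=-.5*h+np.array([0,0,.866]); hp=W-45*n/1000; bp=W-.031*n
    u=onplane(t,*mk(393,134),hp,n);l=onplane(t,*mk(356,404),hp,n); d=u-l; yaw=np.arctan2(d[1],d[0])
print('yaw',np.degrees(yaw),'boss pt',bp,'marks mid',(u+l)/2,'foot',hp)
ru=onplane(t,*mk(380,203),bp,n);rl=onplane(t,*mk(360,352),bp,n);print('red mid',(ru+rl)/2,np.linalg.norm(ru-rl),np.degrees(np.arctan2(*(ru-rl)[1::-1])))
q=[onplane(t,*mk(*p),hp,n) for p in((136,82),(655,172),(607,452),(105,365))];print('hatch',np.array(q),[np.linalg.norm(q[i]-q[i-1]) for i in range(4)])
e=q[0]-q[1];print('yaw from hatch',np.degrees(np.arctan2(e[1],e[0]))-90)
# wing angle from top face / silhouette
(c,wh,an)=cv2.minAreaRect(np.argwhere(ma)[:,::-1].astype(np.float32));print('wing rect',c,wh,an)
bx=lambda x,y:(440+x/5-.4,175+y/5-.4)
# box
Y=[onz(t,*bx(*p),.06) for p in((85,285),(287,305),(100,70))];print('yellow',Y)
e=Y[0]-Y[1];print('box yaw',np.degrees(np.arctan2(e[1],e[0]))-90,np.linalg.norm(e))
O=[onz(t,*bx(*p),.06) for p in((75,52),(312,76),(300,330),(62,308))];print('outer',np.array(O),[np.linalg.norm(O[i]-O[i-1]) for i in range(4)])
print('pin',onz(t,*bx(208,262),.093))
g,sg,mg=blob(s['frame'],(0,130,90),(6,255,255),(150,285,190,320));print(sg)
cv2.imwrite('pics/c.png',np.hstack([crop(s,140,280,80,100,5),crop(s,330,215,80,100,5)]))
E
```

```text
[281.2266 229.8438] [272 222  18  17 128] [357.2781 237.1921] [351 230  13  15 151]
wing [0.5104 0.061  0.1091] 0.0017511251529652833
yaw -12.780164025776859 boss pt [0.5255 0.0576 0.0822] marks mid [0.5308 0.0565 0.0692] foot [0.5323 0.056  0.0701]
red mid [0.5251 0.0574 0.082 ] 0.06240043828717251 -12.63075224451192
hatch [[ 0.6046  0.1461  0.0993]
 [ 0.5587 -0.0566  0.0993]
 [ 0.4583 -0.0335  0.0398]
 [ 0.5035  0.1694  0.0394]] [np.float64(0.11982189281677305), np.float64(0.20778138358825085), np.float64(0.11890273902571098), np.float64(0.20790178692087816)]
yaw from hatch -12.782420497279873
wing rect (281.0, 230.50003051757812) (7.77817440032959, 19.091880798339844) 45.0
yellow [array([ 0.5013, -0.2881,  0.06  ]), array([ 0.4894, -0.3682,  0.06  ]), array([ 0.5906, -0.3028,  0.06  ])]
box yaw -8.415353271381036 0.08102915386004234
outer [[ 0.5987 -0.2934  0.06  ]
 [ 0.5841 -0.3891  0.06  ]
 [ 0.479  -0.3723  0.06  ]
 [ 0.4923 -0.2779  0.06  ]] [np.float64(0.10757083254920805), np.float64(0.09687553730993749), np.float64(0.10649674970697445), np.float64(0.09526465247577386)]
pin [ 0.5015 -0.3285  0.093 ]
[153 292  37  28 614]
```

View pics/c.png

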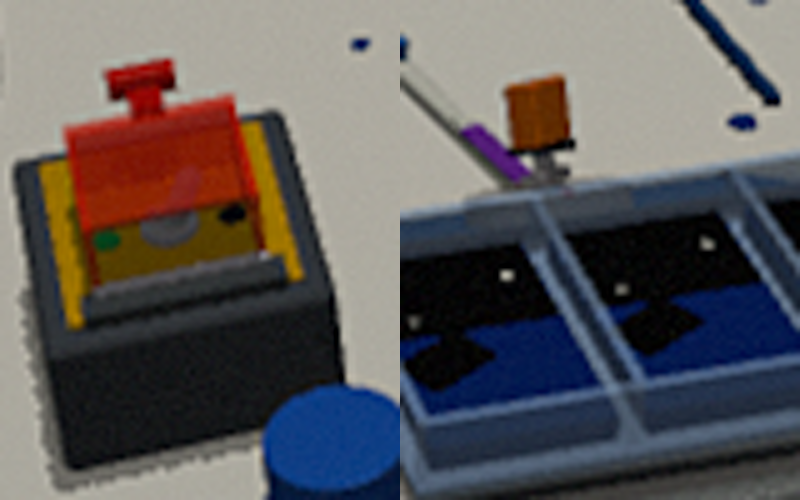

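The pin is at scene (168,294), and the geometry is consistent: the slot, marks and hatch yaw all agree at −12.8°. I'll move above the wing.

Call:
carry_out(targets=[135, 16, 45.4, -2, 7.3, 135, 16, 45.4, -2, 7.3, 135, 16, 45.4, -2, 7.3, 135, 16, 45.4, -2, 7.3, 135, 16, 45.4, -2, 7.3, 135, 16, 45.4, -2, 7.3, 135, 16, 45.4, -2, 7.3, 135, 16, 45.4, -2, 7.3, 135, 16, 45.4, -2, 7.3, 135, 16, 45.4, -2, 7.3, 135, 16, 45.4, -2, 7.3, 135, 16, 45.4, -2, 7.3, 135, 16, 45.4, -2, 7.3, 135, 16, 45.4, -2, 7.3, 135, 16, 45.4, -2, 7.3, 135, 0, 0, 0, 0, 135, 0, 0, 0, 0], newtons=20)

```text
t: 2.3
eef_pos: [0.5077, 0.0625, 0.2012]
tool_rot: [-0.0, 0.399, 0.917, 0.0]
contact_force: [0.5, -0.4, -0.5]
gripper_width: 0.469
grasp_force: 0.0
```

```bash
cat > st.py <<'E'
from h import *
np.set_printoptions(precision=4,suppress=True)
from scipy.spatial.transform import Rotation as R
def st():
    o=bot.get_obs(); M=R.from_quat(np.roll(o['tool_rot'],-1)).as_matrix()
    print('t',round(o['t'],2),'p',o['eef_pos'],'line',round(np.degrees(np.arctan2(M[1,1],M[0,1])),2),'zt',M[:,2],'w',round(o['gripper_width']*85,1),'F',o['contact_force'],'T',o['torque'],'g',o['grasp_force'],'q7',o['q'][6]); return o
E
python3 - <<'E'
from st import *
st()
t=cam('top');s=cam('scene')
print(tri(t,(481.4,227.2),s,(167.8,294)))
E
```

```text
t 2.3 p [0.5077 0.0625 0.2012] line 42.98 zt [-0.0002  0.0005 -1.    ] w 39.9 F [ 0.482  -0.378  -0.4583] T [ 0.0276 -0.0032 -0.0178] g 0.0 q7 0.29072603216259796
(array([ 0.5003, -0.3278,  0.0966]), np.float64(0.00015457755544386067))
```

Call:
carry_out(targets=[135, 0, -0.5, -40, 0, 135, 0, -0.5, -40, 0, 135, 0, 0, -15, 0, 135, 0, 0, 0, 0, 183, 0, 0, 0, 0, 183, 0, 0, 0, 0, 183, 0, 0, 0, 0, 183, 0, 0, 0, 0])

```text
t: 3.2
eef_pos: [0.5084, 0.0603, 0.1073]
tool_rot: [0.001, 0.4, 0.917, 0.0]
contact_force: [-0.8, -0.2, 0.6]
gripper_width: 0.28
grasp_force: 0.2
```

```bash
python3 - <<'E'
from st import *
st()
t=cam('top',2);s=cam('scene',2)
cv2.imwrite('pics/d.png',np.hstack([crop(t,245,180,80,80,5),crop(s,310,180,80,80,5)]))
E
```

```text
t 3.2 p [0.5084 0.0603 0.1073] line 42.85 zt [ 0.0019 -0.0001 -1.    ] w 23.8 F [-0.8022 -0.2395  0.6191] T [-0.0594  0.0783 -0.0014] g 0.18144610954550444 q7 0.1847637802924495
```

View pics/d.png

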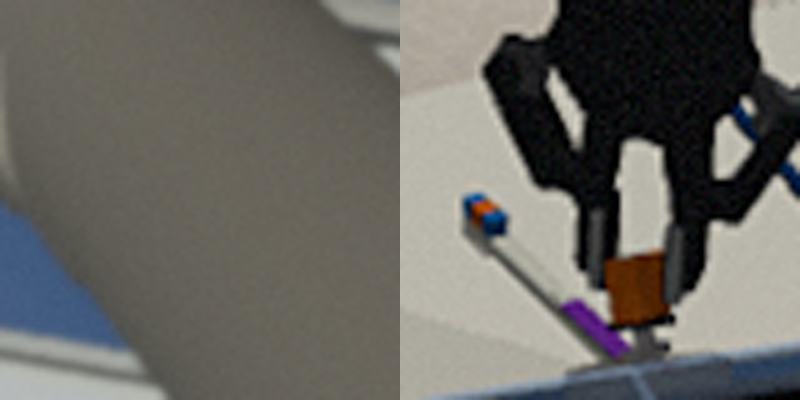

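The fingers straddle the orange wing (scene about (357,237)) with light contact. Next I'll turn it into line, centre, and close.

Call:
carry_out(targets=[183, 0, 0, 0, 7, 183, 0, 0, 0, 7, 183, 0, 0, 0, 7, 183, 0, 0, 0, 7, 183, 0, 0, 0, 6.4, 183, 0, 0, 0, 0, 183, 0, 0, 0, 0, 183, 0, 0, 0, 0])

```text
t: 4.2
eef_pos: [0.5077, 0.0601, 0.1063]
tool_rot: [-0.0, 0.112, 0.994, -0.0]
contact_force: [-0.3, -1.4, -0.6]
gripper_width: 0.286
grasp_force: 0.8
```

```bash
python3 - <<'E'
from st import *
st()
E
```

```text
t 4.2 p [0.5077 0.0601 0.1063] line 77.13 zt [-0.0001 -0.0002 -1.    ] w 24.3 F [-0.3269 -1.3775 -0.571 ] T [-0.2778  0.0545 -0.0417] g 0.7687858329154551 q7 0.7042711959366594
```

Call:
carry_out(targets=[183, 0, 0, -4, 0, 225, 0, 0, 0, 0, 225, 0, 0, 0, 0, 225, 0, 0, 0, 0, 225, 0, 0, 0, 0, 225, 0, 0, 0, 0], newtons=20)

```text
t: 4.8
eef_pos: [0.508, 0.0597, 0.1024]
tool_rot: [0.0, 0.111, 0.994, -0.0]
contact_force: [-0.4, -4.6, 3.2]
gripper_width: 0.16
grasp_force: 25.1
```

```bash
python3 - <<'E'
from st import *
st()
t=cam('top',2);s=cam('scene',2)
cv2.imwrite('pics/e.png',np.hstack([crop(s,320,200,80,60,5)]))
E
```

```text
t 4.8 p [0.508  0.0597 0.1024] line 77.22 zt [ 0.0004 -0.0008 -1.    ] w 13.6 F [-0.4213 -4.629   3.2091] T [-1.2265 -0.1832 -0.1191] g 25.109381675720215 q7 0.7004082652046053
```

View pics/e.png

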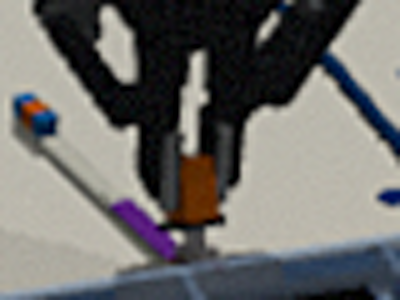

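Gripped square: opening 13.6 mm, matching the 14 mm wing. Next I'll push along the slot axis.

Call:
carry_out(targets=[225, -0.2, -1, 0, 0, 225, 0, 0, 0, 0, 225, 1.4, -0.3, -2.4, 0, 225, 1.4, -0.3, -2.4, 0, 225, 1.4, -0.3, -2.4, 0, 225, 1.4, -0.3, -2.4, 0, 225, 1.4, -0.3, -2.4, 0, 225, 0.5, -0.1, -0.9, 0, 225, 0, 0, 0, 0, 225, 0, 0, 0, 0], newtons=50)

```text
t: 6.0
eef_pos: [0.5148, 0.0581, 0.0904]
tool_rot: [-0.0, 0.111, 0.994, -0.0]
contact_force: [-5.5, -3.9, 19.1]
gripper_width: 0.149
grasp_force: 55.8
```

```bash
python3 - <<'E'
from st import *
st()
s=cam('scene',2)
a=crop(s,320,200,80,60,5)
cv2.imwrite('pics/f.png',a)
E
```

```text
t 6.0 p [0.5148 0.0581 0.0904] line 77.28 zt [-0.0004 -0.0009 -1.    ] w 12.7 F [-5.5465 -3.9199 19.0965] T [-0.9498  1.1029 -0.0733] g 55.82618594169617 q7 0.6909936641371685
```

View pics/f.png

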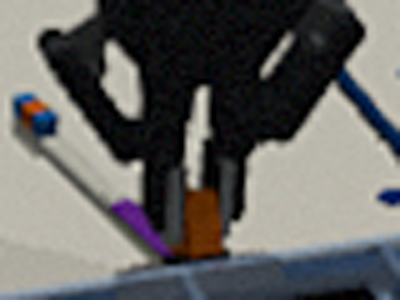

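The wing dropped about 13 mm, and the flange is now hidden behind the plate edge. The 19 N reading means it is at the end stop. Next comes the first part of the clockwise turn, held in.

Call:
carry_out(targets=[225, 0, 0, 0, -4, 225, 0, 0, 0, -4, 225, 0, 0, 0, -4, 225, 0, 0, 0, -4, 225, 0, 0, 0, -4, 225, 0, 0, 0, -4, 225, 0, 0, 0, 0, 225, 0, 0, 0, 0], newtons=35)

```text
t: 6.9
eef_pos: [0.5146, 0.0592, 0.091]
tool_rot: [0.0, 0.314, 0.949, -0.0]
contact_force: [-10.3, -3.7, 27.0]
gripper_width: 0.149
grasp_force: 104.1
```

```bash
python3 - <<'E'
from st import *
st()
E
```

```text
t 6.9 p [0.5146 0.0592 0.091 ] line 53.43 zt [ 0.0003 -0.0002 -1.    ] w 12.7 F [-10.3225  -3.6585  27.0097] T [0.1455 1.4775 0.577 ] g 104.14823914063163 q7 0.3323600167200821
```

Call:
carry_out(targets=[172, 0, 0, 2, 0, 172, 0, 0, 2, 0, 172, -0.5, 0, 2, 0, 172, 0, 0, 1, -7, 172, 0, 0, 0.5, -7, 172, 0, 0, 0, -7, 172, 0, 0, 0, -7, 172, 0, 0, 0, -7, 172, 0, 0, 0, -7, 172, 0, 0, 0, -7, 172, 0, 0, 0, -7, 172, 0, 0, 0, -7, 172, 0, 0, 0, -3.3, 172, 0, 0, 0, 0, 172, 0, 0, 0, 0], newtons=20)

```text
t: 8.4
eef_pos: [0.514, 0.0579, 0.0966]
tool_rot: [-0.0, 0.782, 0.623, -0.0]
contact_force: [-0.8, -0.2, 1.1]
gripper_width: 0.323
grasp_force: 1.2
```

```bash
python3 - <<'E'
from st import *
st()
E
```

```text
t 8.4 p [0.514  0.0579 0.0966] line -12.92 zt [-0.0011  0.     -1.    ] w 27.5 F [-0.7885 -0.1656  1.0812] T [-0.132   0.3883 -0.0005] g 1.2300122296437621 q7 -0.6610423733623468
```

Call:
carry_out(targets=[200, 0, 0, 0, 0, 200, 0, 0, 0, 0, 200, 0, 0, 0, 0, 200, 0, 0, 0, -4, 200, 0, 0, 0, -4, 200, 0, 0, 0, 0])

```text
t: 9.0
eef_pos: [0.5139, 0.0578, 0.0968]
tool_rot: [0.0, 0.824, 0.567, -0.001]
contact_force: [-5.2, 1.0, 4.2]
gripper_width: 0.228
grasp_force: 31.5
```

```bash
python3 - <<'E'
from st import *
st()
E
```

```text
t 9.0 p [0.5139 0.0578 0.0968] line -20.97 zt [-0.0008 -0.0008 -1.    ] w 19.4 F [-5.2403  0.9673  4.2424] T [0.014  0.771  0.7708] g 31.456491351127625 q7 -0.7841224857749892
```

At the stop: gap 19.4 mm as predicted, with 0.77 N·m reaction. Next I'll release, lift, and go over the guard pin.

Call:
carry_out(targets=[200, 0, 0, 0, 4, 130, 0, 0, 0, 0, 130, 0, 0, 0, 0, 130, 0, 0, 0, 0, 110, 0, 0, 15, 0, 110, 0, 0, 40, 0, 110, 0, 0, 40, 0, 110, -1.3, -38.6, 0, -8, 110, -1.3, -38.6, 0, -8, 110, -1.3, -38.6, 0, -8, 110, -1.3, -38.6, 0, -8, 110, -1.3, -38.6, 0, -8, 110, -1.3, -38.6, 0, -8, 110, -1.3, -38.6, 0, -8, 110, -1.3, -38.6, 0, -8, 110, -1.3, -38.6, 0, -8, 110, -1.3, -38.6, 0, -8])

```text
t: 10.7
eef_pos: [0.5016, -0.3301, 0.1921]
tool_rot: [0.0, 0.998, -0.065, 0.0]
contact_force: [0.4, 1.3, 0.5]
gripper_width: 0.569
grasp_force: 0.0
```

```bash
python3 - <<'E'
from st import *
st()
t=cam('top',3);s=cam('scene',2)
cv2.imwrite('pics/g.png',np.hstack([crop(t,245,180,80,80,5),crop(s,140,230,80,80,5)]))
E
```

```text
t 10.7 p [ 0.5016 -0.3301  0.1921] line -97.41 zt [ 0.0009 -0.0006 -1.    ] w 48.3 F [0.3969 1.26   0.5464] T [ 0.0021 -0.039  -0.0281] g 0.0 q7 -1.2002502683495544
```

View pics/g.png

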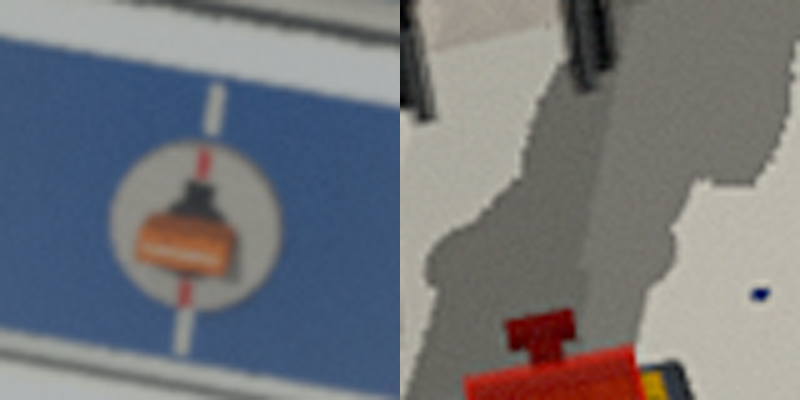

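The wing is across the slot and held in, at top crop (187,243). Next I'll descend on the pin and grip its ends.

Call:
carry_out(targets=[110, -0.5, 1.5, -40, -1.2, 110, 0, 0, -40, 0, 110, 0, 0, -25, 0, 110, 0, 0, 0, 0, 200, 0, 0, 0, 0, 200, 0, 0, 0, 0, 200, 0, 0, 0, 0, 200, 0, 0, 0, 0], newtons=40)

```text
t: 11.75
eef_pos: [0.5016, -0.3307, 0.0897]
tool_rot: [0.003, 0.997, -0.073, 0.002]
contact_force: [-2.3, -7.7, -1.0]
gripper_width: 0.262
grasp_force: 40.5
```

```bash
python3 - <<'E'
from st import *
st()
s=cam('scene',2)
cv2.imwrite('pics/i.png',crop(s,120,230,100,100,5))
# arc increments from actual TCP, box yaw -8.6
b=np.radians(-8.6);r=np.hypot(75,33);a0=np.arctan2(33,-75)
P=[(r*np.cos(a0-f),r*np.sin(a0-f)) for f in np.linspace(0,1.92,17)]
d=np.diff(P,axis=0)
print([[round(x*np.cos(b),1),round(x*np.sin(b),1),round(z,1)] for x,z in d])
E
```

```text
t 11.75 p [ 0.5016 -0.3307  0.0897] line -98.34 zt [ 0.0037 -0.0059 -1.    ] w 22.3 F [-2.2507 -7.6599 -1.0451] T [-1.6267  0.4008 -0.0024] g 40.45523285865784 q7 -1.2129815298352113
[[np.float64(4.4), np.float64(-0.7), np.float64(8.7)], [np.float64(5.4), np.float64(-0.8), np.float64(8.1)], [np.float64(6.4), np.float64(-1.0), np.float64(7.4)], [np.float64(7.2), np.float64(-1.1), np.float64(6.6)], [np.float64(7.9), np.float64(-1.2), np.float64(5.7)], [np.float64(8.5), np.float64(-1.3), np.float64(4.7)], [np.float64(9.0), np.float64(-1.4), np.float64(3.6)], [np.float64(9.4), np.float64(-1.4), np.float64(2.5)], [np.float64(9.6), np.float64(-1.5), np.float64(1.3)], [np.float64(9.7), np.float64(-1.5), np.float64(0.2)], [np.float64(9.7), np.float64(-1.5), np.float64(-1.0)], [np.float64(9.5), np.float64(-1.4), np.float64(-2.2)], [np.float64(9.1), np.float64(-1.4), np.float64(-3.3)], [np.float64(8.7), np.float64(-1.3), np.float64(-4.4)], [np.float64(8.1), np.float64(-1.2), np.float64(-5.4)], [np.float64(7.4), np.float64(-1.1), np.float64(-6.4)]]
```

View pics/i.png

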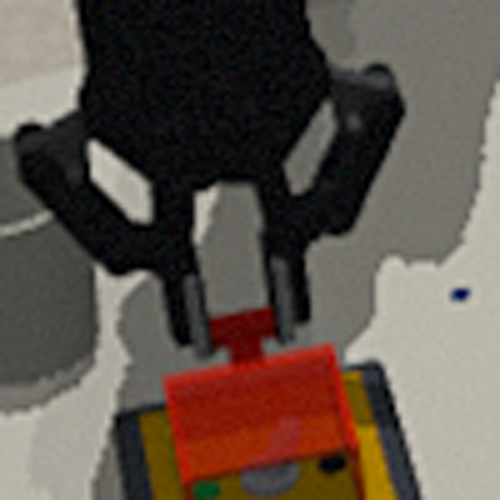

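The fingers hold the red pin's ends (scene about (168,294)). Next I'll recentre in y and swing the guard along its arc.

Call:
carry_out(targets=[200, 0, -1.5, 0, 0, 200, 4.4, -0.7, 8.7, 0, 200, 5.4, -0.8, 8.1, 0, 200, 6.4, -1, 7.4, 0, 200, 7.2, -1.1, 6.6, 0, 200, 7.9, -1.2, 5.7, 0, 200, 8.5, -1.3, 4.7, 0, 200, 9, -1.4, 3.6, 0, 200, 9.4, -1.4, 2.5, 0, 200, 0, 0, 0, 0])

```text
t: 12.85
eef_pos: [0.5596, -0.3398, 0.1362]
tool_rot: [0.002, 0.997, -0.072, 0.001]
contact_force: [-2.9, -5.4, -1.9]
gripper_width: 0.259
grasp_force: 39.8
```

```bash
python3 - <<'E'
from st import *
st()
E
```

```text
t 12.85 p [ 0.5596 -0.3398  0.1362] line -98.29 zt [ 0.0012 -0.0039 -1.    ] w 22.1 F [-2.9427 -5.3781 -1.8883] T [-1.185   0.7492 -0.059 ] g 39.81737673282623 q7 -1.2403576590914318
```

Call:
carry_out(targets=[200, 9.6, -1.5, 1.3, 0, 200, 9.7, -1.5, 0.2, 0, 200, 9.7, -1.5, -1, 0, 200, 9.5, -1.4, -2.2, 0, 200, 9.1, -1.4, -3.3, 0, 200, 8.7, -1.3, -4.4, 0, 200, 8.1, -1.2, -5.4, 0, 200, 7.4, -1.1, -6.4, 0, 200, 0, 0, 0, 0, 200, 0, 0, 0, 0])

```text
t: 13.85
eef_pos: [0.6346, -0.3513, 0.118]
tool_rot: [0.003, 0.997, -0.072, 0.005]
contact_force: [2.2, -4.8, 6.8]
gripper_width: 0.249
grasp_force: 38.9
```

```bash
python3 - <<'E'
from st import *
st()
E
```

```text
t 13.85 p [ 0.6346 -0.3513  0.118 ] line -98.26 zt [ 0.0091 -0.0064 -0.9999] w 21.2 F [ 2.1888 -4.7502  6.7535] T [-1.2649 -0.3683  0.0755] g 38.850646018981934 q7 -1.2674334226877635
```

Call:
carry_out(targets=[200, 1.5, -0.2, -2, 0, 200, 1.5, -0.2, -2, 0, 200, 0, 0, 0, 0])

```text
t: 14.15
eef_pos: [0.6385, -0.3519, 0.1148]
tool_rot: [0.003, 0.997, -0.072, 0.006]
contact_force: [2.4, -6.5, 8.4]
gripper_width: 0.248
grasp_force: 38.8
```

```bash
python3 - <<'E'
from st import *
st()
E
```

```text
t 14.15 p [ 0.6385 -0.3519  0.1148] line -98.25 zt [ 0.0112 -0.0071 -0.9999] w 21.0 F [ 2.4417 -6.4602  8.3514] T [-1.3088 -0.6282  0.0002] g 38.79018187522888 q7 -1.2684767929083438
```

Call:
carry_out(targets=[120, 0, 0, 0, 0, 120, 0, 0, 0, 0, 120, 0, 0, 0, 0, 120, 0, 0, 40, 0, 255, 0, 0, 50, 0, 255, -10, 45, 0, 0, 255, -10, 45, 0, 0, 255, -10, 45, 0, 0, 255, -10, 45, 0, 0, 255, -10, 0, 0, 0, 255, 0, 0, 0, 0], newtons=20)

```text
t: 15.25
eef_pos: [0.5829, -0.1669, 0.1991]
tool_rot: [-0.0, 0.998, -0.07, -0.001]
contact_force: [-0.6, -1.0, 0.3]
gripper_width: 0.004
grasp_force: 0.0
```

```bash
python3 - <<'E'
from st import *
st()
t=cam('top',3);s=cam('scene',3)
np.savez('c1.npz',t=t['frame'],s=s['frame'])
hinge=np.array([.5752,-.3407,.06]);hb=np.array([.9888,-.1495,0]);yb=np.array([.1495,.9888,0])
for a in(0,1.7,1.9):
    th=np.arctan2(33,-75)-a; p=hinge+.082*(np.cos(th)*hb+np.array([0,0,np.sin(th)])); print(a,p,proj(t,p),proj(s,p))
def asc(c,x0,y0,w,h):
    H=cv2.cvtColor(c['frame'],cv2.COLOR_RGB2HSV)[y0:y0+h,x0:x0+w]
    for i,r in enumerate(H): print(y0+i,''.join('R' if (q[0]<9 or q[0]>172) and q[1]>120 and q[2]>60 else 'y' if 15<q[0]<35 and q[1]>110 else 'G' if 40<q[0]<85 and q[1]>90 else '#' if q[2]<60 else '.' for q in r))
asc(t,444,170,64,74)
asc(s,138,270,76,64)
E
```

```text
t 15.25 p [ 0.5829 -0.1669  0.1991] line -98.08 zt [-0.0012  0.0004 -1.    ] w 0.3 F [-0.5854 -1.0157  0.2706] T [-0.061   0.0344 -0.0086] g 0.0 q7 -1.5268158585386302
0 [ 0.501  -0.3295  0.093 ] [481.7578 227.2432] [167.2776 296.0264]
1.7 [ 0.6171 -0.347   0.1302] [489.8189 163.9452] [174.8948 320.9391]
1.9 [ 0.6301 -0.349   0.1203] [488.6104 159.2715] [176.8638 330.6749]
170 .................................................RRRRRRRR.......
171 .................................................RRRRRRRR.......
172 .................................................RRRRRRRR.......
173 .................................................RRRRRRRR.......
174 .................................................RRRRRRRR.......
175 ..................................................RRRRRRR.......
176 ..................................................RRRRRRR.......
177 ..................................................RRRRRRR.......
178 ..................................................RRRRRRR.......
179 ..................................................RRRRRRR.......
180 ..............................
[... 8865 characters left out ...]
......RRRRRRRRRRRRRRRR........RR.yyy...##...........
326 .......##...yyyyyyyRR.........RRRRRRRRRRRRRRRR........RRRyyy....#...........
327 .......###..yyyyyyyRR.........RRRRRRRRRRRRRRRRR.......RRRyyyy...#...........
328 .......###..yyyyyyy.R..........RRRRRRRRRRRRR##R......RRRRyyyy...##..........
329 ........#...yyyyyyy.RR..RR.....RRRRRRRRRRRRR.......R.RRRR.yyy....#..........
330 ........##...yyyyyy.RR..........R.RRRRRRRRR...R.RR....RRR.yyyy..##..........
331 ........##...yyyyyyyRR..........RR.RRRRRRR.R..........RRRRyyyy...#..........
332 ........###..yyyyyyyRR.............RRRRRR.#.........RRRRRR.yyy...##.........
333 ........##...yyyyyyyRR...........R..RRRRRRR...RRRRRRRRRRRR#yyy....#.........
```

```bash
python3 - <<'E'
from st import *
t=cam('top');s=cam('scene');z=np.load('c1.npz');fr=z['s']
hinge=np.array([.5752,-.3407,.06]);hb=np.array([.9888,-.1495,0]);yb=np.array([.1495,.9888,0])
def g(x,y,zz,a):
    r=np.hypot(x,zz);th=np.arctan2(zz,x)-a;return proj(s,hinge+(r*np.cos(th)*hb+y*yb+np.array([0,0,r*np.sin(th)]))/1000).round(1)
for a in(1.6,1.75,1.9,2.0): print(a,'bot',g(-57,30,0,a),g(-57,-30,0,a),'top',g(-57,30,33,a),g(-57,-30,33,a),'pin',g(-75,12,33,a),g(-75,-12,33,a))
for k in(24,0): print('tog',proj(s,hinge-.030*hb+.022*(np.sin(np.radians(k))*yb+np.array([0,0,np.cos(np.radians(k))]))))
for y in range(312,346,1): print(y,' '.join('%3d/%02d'%(p[0],min(99,p[1])) for p in fr[y,154:198:2]))
E
```

```text
1.6 bot [190.  308.2] [153.9 315.5] top [193.5 320.7] [156.6 328.5] pin [181.4 314.8] [166.4 317.9]
1.75 bot [190.9 311.6] [154.6 319.1] top [194.7 326.4] [157.7 334.3] pin [182.9 321.8] [167.9 324.9]
1.9 bot [191.9 315.7] [155.5 323.2] top [195.9 332.3] [158.8 340.3] pin [184.4 329.1] [169.3 332.3]
2.0 bot [192.6 318.6] [156.  326.2] top [196.6 336.3] [159.6 344.3] pin [185.3 334.1] [170.3 337.3]
tog [177.0414 315.9667]
tog [171.769  316.1949]
312 164/99 167/99 162/99 162/99 159/99 157/99 162/99 163/99 162/99 162/99 164/99 163/99 165/99 163/99 162/99 162/99 163/99 162/99 165/99 172/99 102/83  54/57
313 165/99 160/99 159/99 156/99 156/99 160/99 163/99 159/99 163/99 162/99 165/99 153/99 148/99 165/99 164/99 161/99 158/99 166/99 164/99 170/99 122/92  49/56
314 159/99 159/99 157/99 157/99 160/99 161/99 163/99 163/99 164/99 163/99 167/99 127/99 128/99 156/99 163/99 162/99 166/99 164/99 164/99 170/99 131/99  46/52
315 160/99 159/99 158/99 158/99 158/99 160/99 162/99 163/99 161/99 161/99 163/99 108/99 119/99 130/99 164/99 164/99 165/99 172/99 173/99 176/99 159/99  44/54
316 159/99 159/99 1
[... 4020 characters left out ...]
65/17  63/13  69/23  70/27  72/25  71/23  67/19  64/16  71/05  73/22
342 179/99  88/72  34/47  75/07  70/26  65/20  64/22  64/17  63/19  61/13  67/27  67/24  71/27  67/23  72/28  72/29  70/22  69/26  71/26  61/13  71/18  70/18
343 171/99 116/91  16/27  73/10  62/07  62/18  60/09  63/18  66/22  66/19  70/25  70/26  71/30  69/23  67/17  70/23  68/20  66/17  68/23  59/07  65/12  74/16
344 150/99 105/77  15/20  73/16  60/06  64/17  63/12  68/26  69/20  72/27  72/22  69/23  71/25  67/22  64/16  64/19  64/22  61/06  61/16  61/17  65/17  78/10
345  96/72  68/54  15/20  69/14  69/11  73/28  74/31  70/26  73/29  70/24  72/27  68/24  67/18  66/18  61/12  64/18  62/16  61/15  59/12  59/05  63/12  81/14
```

The hood edges in the scene image fit an opening of about 1.9. To be sure it is fully back, I'll nudge the hood's underside with the closed fingers and watch the force.

Call:
carry_out(targets=[255, -4, -43, 0, 0, 255, -4, -43, 0, 0, 255, -4, -43, 0, 0, 255, -4, -43.5, 0, 0, 255, -2, 0, 0, 0, 255, 0, 0, -40, 0, 255, 0, 0, -40, 0, 255, 0, 0, -14, 0, 255, 3, -0.4, 0, 0, 255, 3, -0.4, 0, 0, 255, 3, -0.4, 0, 0, 255, 0, 0, 0, 0])

```text
t: 16.85
eef_pos: [0.5768, -0.3426, 0.107]
tool_rot: [0.001, 0.997, -0.072, 0.002]
contact_force: [-0.6, -0.5, 0.4]
gripper_width: 0.001
grasp_force: 0.0
```

```bash
python3 - <<'E'
from st import *
st()
E
```

```text
t 16.85 p [ 0.5768 -0.3426  0.107 ] line -98.21 zt [ 0.0033 -0.0015 -1.    ] w 0.1 F [-0.551  -0.5121  0.3566] T [ 0.0175 -0.0071  0.0103] g 0.0 q7 -1.2349509148683584
```

Call:
carry_out(targets=[255, 2, -0.3, 0, 0, 255, 2, -0.3, 0, 0, 255, 2, -0.3, 0, 0, 255, 0, 0, 0, 0])

```text
t: 17.25
eef_pos: [0.5813, -0.3431, 0.1051]
tool_rot: [0.0, 0.997, -0.072, 0.0]
contact_force: [-0.5, -0.4, -1.1]
gripper_width: 0.002
grasp_force: 0.0
```

Call:
carry_out(targets=[255, 2, -0.3, 0, 0, 255, 0, 0, 0, 0])

```text
t: 17.45
eef_pos: [0.5831, -0.3433, 0.1049]
tool_rot: [-0.0, 0.997, -0.072, -0.0]
contact_force: [-0.4, -0.9, 0.9]
gripper_width: 0.001
grasp_force: 0.1
```

Call:
carry_out(targets=[255, 0, 0, -13, 0, 255, 6, -0.9, 0, 0, 255, 6, -0.9, 0, 0, 255, 6, -0.9, 0, 0, 255, 3, -0.5, 0, 0, 255, 0, 0, 0, 0])

```text
t: 18.05
eef_pos: [0.5851, -0.344, 0.0889]
tool_rot: [-0.005, 0.997, -0.074, -0.019]
contact_force: [-51.9, 16.9, 35.7]
gripper_width: 0.0
grasp_force: 27.3
```

Call:
carry_out(targets=[255, 3, -0.5, 0, 0, 255, 0, 0, 0, 0])

```text
t: 18.25
eef_pos: [0.5852, -0.3441, 0.0888]
tool_rot: [-0.006, 0.997, -0.075, -0.022]
contact_force: [-60.1, 19.0, 42.4]
gripper_width: 0.004
grasp_force: 31.7
```

Call:
carry_out(targets=[255, 2, -0.3, 0, 0, 255, 0, 0, 0, 0])

```text
t: 18.45
eef_pos: [0.5853, -0.3441, 0.0887]
tool_rot: [-0.006, 0.997, -0.075, -0.024]
contact_force: [-64.3, 21.4, 45.8]
gripper_width: 0.001
grasp_force: 34.6
```

Call:
carry_out(targets=[255, 2, -0.3, 0, 0, 255, 0, 0, 0, 0])

```text
t: 18.65
eef_pos: [0.5854, -0.3442, 0.0886]
tool_rot: [-0.007, 0.997, -0.075, -0.026]
contact_force: [-70.8, 24.7, 49.7]
gripper_width: 0.001
grasp_force: 37.6
```

Hard contact, so the guard is at its stop; I pushed harder than needed there. I'll back off now.

Call:
carry_out(targets=[255, -10, 1.5, 0, 0, 255, -10, 1.5, 0, 0, 255, -10, 1.5, 0, 0, 255, -6, 1, 0, 0, 255, 0, 0, 30, 0, 255, 0, 0, 40, 0, 255, 0, 0, 0, 0])

```text
t: 19.35
eef_pos: [0.5793, -0.344, 0.1682]
tool_rot: [0.002, 0.997, -0.072, 0.005]
contact_force: [0.1, -0.4, -0.2]
gripper_width: 0.001
grasp_force: 0.0
```

```bash
python3 - <<'E'
from st import *
st()
s=cam('scene',3);fr=s['frame'];np.savez('c2.npz',s=fr)
for y in range(314,336,1): print(y,' '.join('%3d/%02d'%(p[0],min(99,p[1])) for p in fr[y,154:198:2]))
E
```

```text
t 19.35 p [ 0.5793 -0.344   0.1682] line -98.22 zt [ 0.0105 -0.0048 -0.9999] w 0.1 F [ 0.1115 -0.4335 -0.1632] T [ 0.0026 -0.0172 -0.0189] g 0.0 q7 -1.237338865356565
314  89/65  91/65  90/65  90/67  91/69  90/67  92/68  89/66  91/67  92/67  91/66  79/75  71/73  91/70 101/76 106/78 102/75 166/99 173/99 172/99 134/99  49/55
315  91/69  88/63  91/67  90/67  91/69  89/66  92/68  93/69  92/68  93/69  94/67  74/73  77/77  78/63 100/75 105/77 102/74 168/99 172/99 167/99 154/99  45/51
316  87/63  91/68  91/68  91/66  92/70  90/65  92/68  93/70  90/67  93/71  83/66  69/69  67/65  78/62  94/70 100/74  97/73 163/99 169/99 161/99 170/99  47/53
317  86/62  91/67  91/68  90/69  91/65  92/67  90/63  89/64  91/69  93/67  78/66  66/66  58/59  84/64  88/67  91/71  82/66 163/99 168/99 166/91 163/99  53/54
318  90/68  90/67  93/67  94/71  90/67  92/67  93/68  91/70  94/70  94/71  76/70  61/63  47/52  85/67  90/65 105/67 131/65 175/88 181/81 192/70 158/99  72/67
319  91/66  94/68  93/68  92/68  91/64  89/65  89/66  91/69  88/67  91/68  64/65  52/59  75/58 117/68 140/69 149/65 166/62 186/78 181/78 197/60
[... 1842 characters left out ...]
90/15  81/00  75/05  58/00 194/90 190/87 170/72 141/49 151/42 113/78
332  90/64  85/68 177/61 163/63 160/63 159/65 160/64 163/64  97/15  89/07  86/07  83/14  81/11  72/12  68/13  76/18 163/69 160/70 141/49 116/35 116/28  88/61
333  91/67  86/69 172/59 163/61 158/66 159/62 163/67 164/66  93/16  74/00  73/03  69/03  69/06  58/00 102/23 116/37 140/51 117/39 119/46 102/34  86/22  48/34
334  91/67  88/68 168/60 166/64 160/66 158/62 161/65 164/69 104/32  64/04  71/06  64/02  67/06  61/06 127/42 124/43 115/39  98/41  78/32  68/24  76/16  48/31
335  90/64  91/69 156/59 171/65 158/63 160/65 160/64 165/67 123/42 100/27  80/13  67/07  67/04  67/08 101/37  87/34  63/18  68/28  68/22  62/10  77/10  47/18
```

The guard moved the last bit back: hood edges are 2 px lower and the pin is at row 330, as predicted for 1.9. Next is the toggle.

Call:
carry_out(targets=[255, -13, 20, 0, 0, 255, -13, 20, 0, 0, 255, 0, 0, 0, 0, 255, 0, 0, -40, 0, 255, 0, 0, -40, 0, 255, 0, 0, -15, 0, 255, 0, 0, 0, 0, 255, 0, 0, 0, 0])

```text
t: 20.3
eef_pos: [0.5497, -0.3027, 0.0676]
tool_rot: [0.0, 0.997, -0.072, 0.0]
contact_force: [0.5, 0.9, 0.1]
gripper_width: -0.001
grasp_force: 0.0
```

Call:
carry_out(targets=[255, 0, -4, 0, 0, 255, 0, -4, 0, 0, 255, 0, -4, 0, 0, 255, 0, -4, 0, 0, 255, 0, -2, 0, 0, 255, 0, 0, 0, 0, 255, 0, 0, 0, 0])

```text
t: 21.0
eef_pos: [0.5487, -0.3205, 0.0669]
tool_rot: [0.0, 0.997, -0.072, -0.0]
contact_force: [-0.4, -0.2, 0.6]
gripper_width: -0.001
grasp_force: 0.0
```

Call:
carry_out(targets=[255, 0, -2, 0, 0, 255, 0, 0, 0, 0])

```text
t: 21.2
eef_pos: [0.5488, -0.3222, 0.0669]
tool_rot: [-0.0, 0.997, -0.072, -0.0]
contact_force: [-1.6, 0.6, -0.0]
gripper_width: 0.006
grasp_force: 0.3
```

```bash
python3 - <<'E'
from st import *
st()
E
```

```text
t 21.2 p [ 0.5488 -0.3222  0.0669] line -98.24 zt [-0.0005  0.0001 -1.    ] w 0.5 F [-1.5589  0.6048 -0.0062] T [ 0.101   0.0818 -0.0195] g 0.2941997442394495 q7 -1.2469166673126013
```

Call:
carry_out(targets=[255, 0, -2, 0, 0, 255, 0, -1, 0, 0, 255, 0, 0, 0, 0])

```text
t: 21.5
eef_pos: [0.5488, -0.3253, 0.0669]
tool_rot: [0.0, 0.997, -0.072, -0.0]
contact_force: [-0.9, 0.3, 1.4]
gripper_width: 0.002
grasp_force: 0.4
```

Call:
carry_out(targets=[255, 0, -2, 0, 0, 255, 0, -1, 0, 0, 255, 0, 0, 0, 0])

```text
t: 21.8
eef_pos: [0.549, -0.328, 0.0669]
tool_rot: [-0.0, 0.997, -0.072, -0.0]
contact_force: [-0.1, 1.1, 1.1]
gripper_width: -0.0
grasp_force: 0.7
```

Call:
carry_out(targets=[255, 0, -1.5, 0, 0, 255, 0, 0, 0, 0])

```text
t: 22.0
eef_pos: [0.5489, -0.3282, 0.0668]
tool_rot: [-0.001, 0.997, -0.071, -0.001]
contact_force: [-0.8, 4.5, 1.7]
gripper_width: 0.0
grasp_force: 2.4
```

```bash
python3 - <<'E'
from st import *
st()
s=cam('scene',3);fr=s['frame'];np.savez('c3.npz',s=fr)
t=cam('top')
hinge=np.array([.5772,-.3410,.06]);hb=np.array([.9888,-.1495,0]);yb=np.array([.1495,.9888,0])
for k in(24,0,-24): print('tog',k,proj(s,hinge-.030*hb+.022*(np.sin(np.radians(k))*yb+np.array([0,0,np.cos(np.radians(k))]))))
for y in range(306,324,1): print(y,' '.join('%3d/%02d'%(p[0],min(99,p[1])) for p in fr[y,154:198:2]))
E
```

```text
t 22.0 p [ 0.5489 -0.3282  0.0668] line -98.19 zt [-0.0009  0.002  -1.    ] w 0.0 F [-0.7764  4.5182  1.7493] T [ 1.0823  0.273  -0.042 ] g 2.439674958586693 q7 -1.236045464949148
tog 24 [177.2231 316.6772]
tog 0 [171.9436 316.908 ]
tog -24 [166.9014 318.8118]
306  67/64  15/18  13/14  16/10  18/18  12/14  13/11  19/21  11/08  13/15  12/08  14/13   9/12  12/12  14/10   3/06  88/64  95/70 101/75  91/71  51/55  42/48
307 104/99  57/57   5/04   5/04  16/14   6/06  12/09  12/11  16/10   1/01   9/14   8/11  11/15  11/08   5/11   7/05  85/63  91/66 101/76 110/88  48/55  50/53
308 110/99 108/99  27/24   7/07   3/10   9/14  29/25  14/16  10/13  11/14   9/12  34/34  29/31  46/47  21/22   5/08  91/70  91/66  96/69 140/99  48/56  50/54
309  92/92  87/89  30/36   2/08  25/17  66/52  79/58  70/54   3/05   5/10  22/22  56/57  29/27  67/68  24/26   2/05  88/67  93/70  90/67 169/99  49/57  48/56
310  38/43  30/29  48/42  68/49  77/55  92/68  97/70  95/68  11/11   9/13  47/48  70/69   2/02  63/62  27/29   7/07  83/60  91/67  84/62 167/99  66/65  55/56
311  65/48  73/54  83/61  95/69  94/69  89/66  90
[... 1304 characters left out ...]
59/42  81/48 122/60 111/37 152/56 166/66 157/64 195/59 161/99  97/79
320  90/67  89/67  88/66  88/65  90/66  90/66  64/57  54/58  58/66   2/02  43/15 115/64 123/52 129/51 158/63 145/52 142/49 156/62 158/65 186/57 137/99  93/74
321  86/64  90/65  87/64  86/66  87/64  85/63  79/65  73/59  97/64 101/31 112/38 152/62 149/57 138/48 148/62 141/53 133/45 138/49 159/64 180/55  99/63  77/61
322  89/64  88/65  86/64  82/65  77/64 107/68 125/62 132/58 141/61 149/55 137/46 148/55 144/57 137/47 150/62 135/50 127/40 125/39 161/67 177/54 118/70  94/72
323  89/67  86/65  96/63 109/62 130/65 145/64 162/61 158/60 152/61 147/62 140/52 147/61 148/61 130/43 146/59 131/46 127/41 128/43 161/65 173/57 139/72 116/86
```

The toggle tip is now at scene (167,317), as predicted for "on", and the contact is blocked at 4.5 N. Next I'll back off and re-grip the pin.

Call:
carry_out(targets=[255, 1, 5, 0, 0, 255, 0, 3, 0, 0, 255, 0, 0, 50, 0, 255, 0, 0, 50, 0, 110, 20, -7, 10, 0, 110, 20, -8, 0, 0, 110, 20, -8, 0, 0, 110, 21, -8, 0, 0, 110, 0, 0, 0, 0, 110, 0, 0, 0, 0])

```text
t: 23.2
eef_pos: [0.6308, -0.3529, 0.1767]
tool_rot: [0.0, 0.997, -0.072, -0.0]
contact_force: [0.6, 0.4, 1.1]
gripper_width: 0.567
grasp_force: 0.0
```

```bash
python3 - <<'E'
from st import *
st()
E
```

```text
t 23.2 p [ 0.6308 -0.3529  0.1767] line -98.24 zt [-0.0004 -0.0004 -1.    ] w 48.2 F [0.5557 0.3931 1.0534] T [-0.0019  0.0684  0.0005] g 0.0 q7 -1.2573137326633395
```

Call:
carry_out(targets=[110, 0.5, 1.5, -40, 0, 110, 0, 0, -21, 0, 110, 0, 0, 0, 0, 205, 0, 0, 0, 0, 205, 0, 0, 0, 0, 205, 0, 0, 0, 0, 205, 0, 0, 0, 0, 205, 0, 0, 0, 0], newtons=60)

```text
t: 24.0
eef_pos: [0.6322, -0.3514, 0.1182]
tool_rot: [0.0, 0.997, -0.072, 0.001]
contact_force: [-2.3, 2.3, 7.3]
gripper_width: 0.247
grasp_force: 59.0
```

```bash
python3 - <<'E'
from st import *
st()
b=np.radians(-8.6);r=np.hypot(75,33);a0=np.arctan2(33,-75)
P=[(r*np.cos(a0-f),r*np.sin(a0-f)) for f in np.linspace(1.9,0,17)]
print([[float(round(x*np.cos(b),1)),float(round(x*np.sin(b),1)),float(round(z,1))] for x,z in np.diff(P,axis=0)])
E
```

```text
t 24.0 p [ 0.6322 -0.3514  0.1182] line -98.23 zt [ 0.0021 -0.0008 -1.    ] w 21.0 F [-2.2517  2.322   7.2654] T [ 0.4369  0.603  -0.0059] g 58.98616075515747 q7 -1.2576441225091919
[[-7.5, 1.1, 6.1], [-8.1, 1.2, 5.2], [-8.7, 1.3, 4.2], [-9.1, 1.4, 3.1], [-9.4, 1.4, 2.0], [-9.6, 1.4, 0.9], [-9.6, 1.5, -0.3], [-9.5, 1.4, -1.4], [-9.3, 1.4, -2.6], [-8.9, 1.3, -3.6], [-8.4, 1.3, -4.7], [-7.8, 1.2, -5.7], [-7.1, 1.1, -6.6], [-6.3, 0.9, -7.4], [-5.4, 0.8, -8.1], [-4.4, 0.7, -8.7]]
```

Call:
carry_out(targets=[205, -7.5, 1.1, 7.1, 0, 205, -8.1, 1.2, 5.2, 0, 205, -8.7, 1.3, 4.2, 0, 205, -9.1, 1.4, 3.1, 0, 205, -9.4, 1.4, 2.0, 0, 205, -9.6, 1.4, 0.9, 0, 205, -9.6, 1.5, -0.3, 0, 205, -9.5, 1.4, -1.4, 0, 205, 0, 0, 0, 0])

```text
t: 24.9
eef_pos: [0.5591, -0.3403, 0.1372]
tool_rot: [0.0, 0.997, -0.071, -0.0]
contact_force: [0.5, 0.5, -3.5]
gripper_width: 0.228
grasp_force: 59.0
```

```bash
python3 - <<'E'
from st import *
st()
E
```

```text
t 24.9 p [ 0.5591 -0.3403  0.1372] line -98.18 zt [-0.0001 -0.0002 -1.    ] w 19.4 F [ 0.5229  0.4783 -3.5272] T [-0.1568 -0.3878  0.6729] g 59.043835401535034 q7 -1.2290210111897482
```

Call:
carry_out(targets=[205, -9.3, 1.4, -2.6, 0, 205, -8.9, 1.3, -3.6, 0, 205, -8.4, 1.3, -4.7, 0, 205, -7.8, 1.2, -5.7, 0, 205, 0, 0, 0, 0])

```text
t: 25.4
eef_pos: [0.5223, -0.3347, 0.122]
tool_rot: [-0.001, 0.997, -0.074, -0.002]
contact_force: [-11.5, 7.0, 20.8]
gripper_width: 0.209
grasp_force: 50.2
```

```bash
python3 - <<'E'
from st import *
st()
E
```

```text
t 25.4 p [ 0.5223 -0.3347  0.122 ] line -98.45 zt [-0.0039  0.0027 -1.    ] w 17.8 F [-11.5476   6.9903  20.849 ] T [ 1.6074  1.948  -0.2755] g 50.22121846675873 q7 -1.2142535408226645
```

```bash
python3 - <<'E'
from st import *
s=cam('scene',3);fr=s['frame'];np.savez('c4.npz',s=fr)
hinge=np.array([.5772,-.3410,.06]);hb=np.array([.9888,-.1495,0]);yb=np.array([.1495,.9888,0])
def g(x,y,zz,a):
    r=np.hypot(x,zz);th=np.arctan2(zz,x)-a;return (proj(s,hinge+(r*np.cos(th)*hb+y*yb+np.array([0,0,r*np.sin(th)]))/1000)+[0,-2]).round(0)
for a in(0,.2,.4,.6,.8): print(a,'bot',g(-57,30,0,a),g(-57,-30,0,a),'top',g(-57,30,33,a),g(-57,-30,33,a),'pin',g(-75,12,33,a),g(-75,-12,33,a))
print('tcp',proj(s,bot.get_obs()['eef_pos'])-[0,2])
H=cv2.cvtColor(fr,cv2.COLOR_RGB2HSV)[268:330,140:204]
for i,r in enumerate(H): print(268+i,''.join('R' if (q[0]<10 or q[0]>172) and q[1]>200 and q[2]>110 else 'r' if (q[0]<10 or q[0]>172) and q[1]>150 and q[2]>50 else 'y' if 10<=q[0]<35 and q[1]>110 else 'G' if 40<q[0]<85 and q[1]>90 else '#' if q[2]<60 else '.' for q in r))
E
```

```text
0 bot [188. 312.] [154. 319.] top [186. 297.] [152. 304.] pin [174. 293.] [161. 296.]
0.2 bot [187. 307.] [153. 314.] top [186. 295.] [151. 302.] pin [174. 290.] [160. 292.]
0.4 bot [187. 304.] [153. 310.] top [186. 294.] [151. 301.] pin [174. 288.] [160. 290.]
0.6 bot [187. 301.] [152. 308.] top [187. 295.] [152. 302.] pin [174. 288.] [160. 290.]
0.8 bot [187. 300.] [152. 307.] top [188. 297.] [152. 305.] pin [175. 289.] [161. 292.]
tcp [165.8949 288.6858]
268 ##################............##################................
269 ###############G##............#G###########.##..................
270 ########G#G#######............G##########.......................
271 ########G##GGG#####...........##########........................
272 ###############G###...........######G##.........................
273 #y####G#######G##G#...........#G#######.........................
274 ########y##########...........#########.........................
275 ###G###############...........##..#####.........................
276 .#####.....#########...........##..###G.........................
277 ............#
[... 2939 characters left out ...]
yyy####...
320 ....#####yyyyyyRRRRRRRRRRRRRrrrrrRRRRRRRRRRRRRRRRRRRyyyyy####...
321 ....#####yyyyyyyRRRRRRRRRRRRrrRrrrrrrRRRRRRRRRRRRRRRRyyyy#####..
322 ....#####yyyyyyyRRRRRRRRRRRRrrrrrrrrrrrRRRRRRRRRrRRRRyyyy#####..
323 ....#####yyyyyyyRRRRRRRRRRRRrrrRrRrrrrrRRRRRRRRRRRRRRyyyyy####..
324 ....#####yyyyyyyRRRRRRRRRRRRrrRrrrrrrrrRRRRRRRRRRRRRRyyyyy####..
325 ....######yyyyyyRRRRRRRRRRRRRrrrrrrrrrrRRRRRRRRRRRRRRyyyyy...##.
326 .....#####yyyyyyyRRRRRRRRRRRrrrrrrrrrrrRRRRRRRRRRRRRRyyyyy....#.
327 .....#####yyyyyyyRRRRRRRRRRRRrrrrrrrrRRRRRRRRRRRRRRRRRyyyyy...#.
328 .....#####yyyyyyyRRRRRrRRRRRRRRrrrrrRRRRRRRRRRRRRRRRRRyyyyy...##
329 .....#####yyyyyyyRRRRRRRRRRRRRRRRRRRRRRRRRRRRRRRRRRRRRyyyyy....#
```

The pin is slipping toward the fingertips with the guard at about 0.45. I'll let go, close the fingers, and press the pin shut from above.

Call:
carry_out(targets=[130, 0, 0, 0, 0, 130, 0, 0, 0, 0, 130, 0, 0, 0, 0, 130, 0, 0, 35, 0, 255, 0, 0, 0, 0, 255, 0, 0, 0, 0, 255, 0, 0, 0, 0, 255, 0, 0, 0, 0, 255, 0, 0, 0, 0, 255, 0, 0, 0, 0], newtons=20)

```text
t: 26.55
eef_pos: [0.5254, -0.3351, 0.1547]
tool_rot: [-0.0, 0.997, -0.072, -0.0]
contact_force: [0.2, -0.6, -0.0]
gripper_width: -0.0
grasp_force: 0.0
```

```bash
python3 - <<'E'
from st import *
st()
E
```

```text
t 26.55 p [ 0.5254 -0.3351  0.1547] line -98.24 zt [-0.0008  0.0004 -1.    ] w -0.0 F [ 0.243  -0.5504 -0.0334] T [-0.0118  0.0328 -0.0582] g 0.0 q7 -1.2152950248526309
```

Call:
carry_out(targets=[255, -2, 0.3, -12, 0, 255, -2, 0.3, -12, 0, 255, -4, 0.6, -5, 0, 255, -5, 0.7, -6, 0, 255, -4.5, 0.6, -6, 0, 255, -3.5, 0.5, -6.5, 0, 255, 0, 0, 0, 0])

```text
t: 27.25
eef_pos: [0.4923, -0.3305, 0.1042]
tool_rot: [-0.003, 0.997, -0.074, -0.011]
contact_force: [-26.6, 6.1, 17.6]
gripper_width: -0.003
grasp_force: 13.6
```

```bash
python3 - <<'E'
from st import *
st()
E
```

```text
t 27.25 p [ 0.4923 -0.3305  0.1042] line -98.46 zt [-0.022   0.0079 -0.9997] w -0.3 F [-26.6029   6.1204  17.5775] T [ 1.4317  5.633  -0.0025] g 13.599339723587036 q7 -1.2013881799807369
```

Call:
carry_out(targets=[255, -4, 0, 10, 0, 255, 0, 0, 25, 0, 255, 0, 0, 0, 0, 255, 0, 0, 0, 0])

```text
t: 27.65
eef_pos: [0.5007, -0.3322, 0.1423]
tool_rot: [0.0, 0.997, -0.072, 0.0]
contact_force: [0.6, 0.1, -0.4]
gripper_width: -0.004
grasp_force: 0.0
```

```bash
python3 - <<'E'
from st import *
st()
s=cam('scene',3);fr=s['frame']
H=cv2.cvtColor(fr,cv2.COLOR_RGB2HSV)[280:318,150:196]
for i,r in enumerate(H): print(280+i,''.join('R' if (q[0]<10 or q[0]>172) and q[1]>200 and q[2]>110 else 'r' if (q[0]<10 or q[0]>172) and q[1]>150 and q[2]>50 else 'y' if 10<=q[0]<35 and q[1]>110 else 'G' if 40<q[0]<85 and q[1]>90 else '#' if q[2]<60 else '.' for q in r))
E
```

```text
t 27.65 p [ 0.5007 -0.3322  0.1423] line -98.23 zt [ 0.0005 -0.0002 -1.    ] w -0.4 F [ 0.6368  0.1168 -0.385 ] T [ 0.0131 -0.0083 -0.0062] g 0.0 q7 -1.2007014815635668
280 ..............................................
281 ..............................................
282 ..............................................
283 ..............................................
284 ..............................................
285 ..............................................
286 ..............................................
287 ..............................................
288 ....................rrrr......................
289 ...............rrrrrrrrr......................
290 ...........rrrrrrrrrrrrrr.....................
291 ...........rrrrrrrrrrrrrr.....................
292 ...........rrrrrrrrrrrrrr.....................
293 ...........rrrrrrrrrrrrrr.....................
294 ...........rrrrrrrrrrr........................
295 ............rrrrrrrrrr........................
296 ................rrrrrr........................
297 ................rrrrrr............rRr.........
298 .........
[... 306 characters left out ...]
RRRRRRRRRRRRRRRrRRRRRRRRRRRRRryyy...#
305 ..rRRRRRRRRRRRRRrRRRRRRRRRRRRRRRRRRRRRyyyyy..#
306 ...RRRRRRRRRRRRRRRRRRRRRRRRRRRRRRRRRRRRyyyy...
307 ...RRRRRRRRRRRrRRRRRRRRRRRRRRRRRRRRRRRRyyyy...
308 ...rRRRRRRRRRRRRRRRRRRRRRRRRRRRRRRRRRRRyyyy...
309 ...rRRRRRRRRRRRRRRRRRRRRRRRRRRRRRRRRRRRRyyyy#.
310 ...rRRRRRRRRRRRRRRRRRRRRRRRRRRRRRRRRRRRRyyyy#.
311 ###RRRRRRRRRRRRRRRRRRRRRRRRRRRRRRRRRRRRRyyyy#.
312 yyyyRRRRRRRRRRRRRRRRRRRRRRRRRRRRRRRRRRRRyyyyy#
313 yyyyRRRRRRRRRRRRRRRRRRRRRRRRRRRRRRRRRRRRRyyyy#
314 yyyyRRRRRRRRRRRRRRRRRRRRRRRRRRRRRRRRRRRRRyyyy#
315 yyyyRRRRRRRRRRRRRrRRRRRRRRRRRRRRRRRRRRRRRyyyy#
316 yyyyyRRRRRRRRRRrrrrrRRRRRRRRRRRRRRRRRRRRRyyyyy
317 yyyyyRRRRRRRRRRrrrrrRRRRRRRRRRRRRRRRRRRRRyyyyy
```

Call:
carry_out(targets=[255, 11, -1.6, 0, 0, 255, 0, 0, -16, 0, 255, 0, 0, -8, 0, 255, -1.5, 0.2, -5, 0, 255, -1.5, 0.2, -5, 0, 255, -1.5, 0.2, -5, 0, 255, 0, 0, 0, 0])

```text
t: 28.5
eef_pos: [0.5065, -0.3332, 0.1031]
tool_rot: [-0.0, 0.997, -0.072, -0.0]
contact_force: [0.1, 0.4, 0.2]
gripper_width: 0.0
grasp_force: 0.0
```

```bash
python3 - <<'E'
from st import *
st()
E
```

```text
t 28.5 p [ 0.5065 -0.3332  0.1031] line -98.25 zt [-0.0009  0.0004 -1.    ] w 0.0 F [0.0774 0.3712 0.1916] T [-0.039   0.0493  0.0014] g 0.0 q7 -1.201605275862066
```

Call:
carry_out(targets=[255, -0.5, 0, -3, 0, 255, 0, 0, -1, 0, 255, 0, 0, 0, 0])

```text
t: 28.8
eef_pos: [0.5067, -0.3333, 0.0997]
tool_rot: [0.0, 0.997, -0.072, 0.0]
contact_force: [0.1, 0.4, 0.3]
gripper_width: -0.008
grasp_force: 0.0
```

```bash
python3 - <<'E'
from st import *
st()
E
```

```text
t 28.8 p [ 0.5067 -0.3333  0.0997] line -98.24 zt [ 0.0002 -0.0001 -1.    ] w -0.7 F [0.1057 0.3675 0.339 ] T [0.0138 0.0037 0.0154] g 0.0 q7 -1.2010443968122462
```

Call:
carry_out(targets=[255, 0, 0, -1, 0, 255, 0, 0, -1, 0, 255, 0, 0, 0, 0])

```text
t: 29.1
eef_pos: [0.5069, -0.3334, 0.0988]
tool_rot: [0.0, 0.997, -0.072, 0.0]
contact_force: [-2.5, 2.0, 9.1]
gripper_width: -0.002
grasp_force: 4.1
```

```bash
python3 - <<'E'
from st import *
st()
E
```

```text
t 29.1 p [ 0.5069 -0.3334  0.0988] line -98.24 zt [ 0.0006 -0.0003 -1.    ] w -0.2 F [-2.4602  1.9829  9.0587] T [ 0.3274  0.6427 -0.0805] g 4.054956436157227 q7 -1.2009042388216054
```

Hard contact came at z = 0.0988, exactly the shut pin's top. I'll retreat and compare the views with the start.

Call:
carry_out(targets=[255, 0, 0, -0.7, 0, 255, 0, 0, 0, 0, 255, 0, 0, 30, 0, 255, 0, 0, 50, 0, 255, 0, 0, 30, 0, 255, -20, -40, 0, 0, 255, -20, -45, 0, 0, 255, -20, -45, 0, 0, 255, -20, -45, 0, 0, 255, -20, -45, 0, 0, 255, -20, -45, 0, 0, 255, 0, 0, 0, 0, 255, 0, 0, 0, 0])

```text
t: 30.4
eef_pos: [0.3851, -0.5995, 0.2065]
tool_rot: [0.0, 0.997, -0.073, -0.0]
contact_force: [0.5, 0.4, -0.3]
gripper_width: 0.001
grasp_force: 0.0
```

```bash
python3 - <<'E'
from st import *
from m import blob
st()
t=cam('top',4);s=cam('scene',4);z=np.load('c0.npz')
for n,a,b,box in(('top guard',z['t'],t['frame'],(455,180,510,240)),('scene guard',z['s'],s['frame'],(145,285,195,340))):
    for f in(a,b): c,st_,_=blob(f,(0,130,60),(9,255,255),box);print(n,c,st_)
for f in(t['frame'],): print('wing',blob(f,(5,110,70),(20,255,255),(268,215,300,245))[:2])
# anything else moved
for n,a,b in(('top',z['t'],t['frame']),('scene',z['s'],s['frame'])):
    d=cv2.medianBlur((np.abs(a.astype(int)-b).max(2)>40).astype(np.uint8),5)
    k,l,stt,ce=cv2.connectedComponentsWithStats(d);print(n,[(x[:5].tolist()) for x in stt[1:] if x[4]>12])
# toggle through hood, hue-free: where dark blob shifted
for f in(z['s'],s['frame']):
    print('\n'.join(' '.join('%3d'%p for p in r) for r in f[312:324:2,160:186:2,0]),'\n')
E
```

```text
t 30.4 p [ 0.3851 -0.5995  0.2065] line -98.42 zt [-0.0006  0.     -1.    ] w 0.0 F [ 0.5031  0.3794 -0.3059] T [ 0.0419 -0.0161 -0.0384] g 0.0 q7 -0.7397773271075024
top guard [481.8567 207.6509] [466 190  33  41 991]
top guard [481.8966 207.7546] [466 190  33  41 986]
scene guard [170.9581 310.6347] [153 292  39  37 835]
scene guard [170.929  310.7669] [153 292  39  43 845]
wing (array([281.9324, 228.2703]), array([273, 223,  18,  12, 148], dtype=int32))
top [[273, 224, 6, 6, 30], [583, 231, 57, 87, 2520], [361, 279, 222, 166, 7417], [443, 315, 197, 131, 4400], [602, 325, 25, 39, 331], [548, 400, 7, 3, 15], [631, 401, 9, 33, 206], [480, 402, 160, 78, 6270], [351, 436, 5, 6, 19], [397, 454, 35, 24, 271]]
scene [[242, 59, 9, 8, 35], [231, 61, 5, 8, 23], [244, 72, 3, 10, 22], [0, 192, 9, 24, 153], [0, 198, 196, 156, 6677], [138, 207, 87, 77, 1527], [348, 230, 20, 22, 278]]
133 129 129 129 126 127 126 127 134 136 133 130 130
133 128 128 129 126 127 128 131 138 138 142 150 142
132 132 132 133 134 138 139 146 138 135 139 146 143
141 148 142 142 142 144 143 138 136 131 143 144 149
141 143 143 142 141 143 144 139 139 131 130 114 102
142 143 146 146 145 121 114  90  64  66  80  86  20 

133 128 130 126 125 125 124 129 131 136 133 132 129
134 126 130 129 126 126 125 132 139 136 142 154 142
133 134 131 139 136 134 139 149 142 143 142 142 144
140 150 136 137 136 133 142 140 142 144 143 145 147
143 140 143 138 135 135 137 146 146 139 128 114  99
142 145 146 149 136 118 114  89  70  69  82  85  20
```

```bash
python3 -c "
from station import bot
print(bot.hand_in())"
```

```text
the job is handed in; nothing more can be done
None
```

The job is handed in at about 30 s: wing turned to its stop and held in, guard opened fully back, toggle flipped to the green-dot side, guard shut again, and no loose item moved in either camera; I overpushed once checking the open guard's stop (about 90 N at the wrist, under the 120 N limit), and no verdict came back.

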